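Open the tobacco cabinet's double door

TASK

Stand the tall red tobacco tin somewhere on the desk out of the way of the display cabinet's doors, so that no door ever touches it. Then turn the brass button off the right-hand door and open that door first, push down the little bolt it was covering on the edge of the left-hand door, open that one too, and leave both doors wide open, forcing nothing. Leave everything else on the desk where it is.

Things in the scene. Friction and masses are not known exactly. Their poses are not given: they have to be found in the camera images.
- cabinet: fixed dark wooden cabinet with two glazed doors, 272 mm wide (y), 170 deep, 235 high, flat top. Origin on the desk under the middle of its frame's front face. +x runs into it (the front faces -x), +y to the left of a person facing its front ('left', 'right' always so). Over the doors is a head rail, front face at x = 0, z = 207 to 235 mm; nothing overhangs the front
- right_door (a joint): right-hand door, rad: 0 shut, grows as it swings out, stop at 1.75. Shut, its face is at cabinet x = -16 mm, z = 32 to 207 mm. Slight friction (0.05 N m), stays where left. Held by the brass button. Its lip, y = -2 to 20 mm, covers the edge strip of the left door, which cannot open before it
- left_door (a joint): left-hand door, rad: 0 shut, grows as it swings out, stop at 1.75; face, height and friction as the right door. Along its free edge a strip (cabinet y = 2 to 24 mm when shut) is set back to x = -1 mm; the right door's lip covers it. Held by that lip and by its own bolt
- right_door_hinge (a point): upright hinge axis of the right door, at the height of the door's top (207 mm), in the plane of the shut door's front face, 122 mm right of the cabinet's middle. The door reaches 142 mm from it. Axes are the cabinet's
- left_door_hinge (a point): the same for the left door, 122 mm left of the cabinet's middle. The door reaches 120 mm from it
- right_door_pull (a point): middle of the right door's brass bow pull: a level round bar 8 mm thick on two posts 48 mm apart (40 free between), its middle line 42 mm in front of the door's face (38 mm free behind it), 186 mm above the desk, 92 mm from the hinge axis along the door. x goes into the door's face, y along the bar. Open above: can be hooked from above
- left_door_pull (a point): the same pull on the left door, but 66 mm from its hinge axis along the door
- button_pivot (a point): pivot of the brass turn button that holds the right door: on the head rail, 222 mm above the desk, 92 mm right of the cabinet's middle. A bar 46 mm long, 13 wide (8 at its ends), 6 thick, that turns about the cabinet's x axis through its middle (this point); its back is 17.5 mm and its face 23.5 mm in front of the head rail, on a boss 16 mm across
- button_top (a point): upper end of the turn button, 23 mm from the pivot; upright, it stands 10 mm above the cabinet's top. z points from the pivot to this end
- button (a joint): turn button, rad: 0 upright, its lower end lapping 8 mm over the right door; positive when its upper end has gone to the left. Turns 1.6 either way, stays where left (0.02 N m). The door is free beyond about 1.1 either way
- bolt_thumb (a point): middle of the top of the thumb piece of the left door's brass bolt, on its edge strip: 12 mm wide, 10 high, standing out to 12.5 mm in front of the head rail; 192 mm above the desk when up, 10 mm left of the cabinet's middle (door shut). Hidden behind the right door's lip; with that door open it is pressed from above. 8 mm to the left of its side the door's full thickness begins
- bolt (a joint): the bolt, m: 0 up, in the head rail; 0.014 fully down. The left door is free beyond 0.011. Slides with 2 N friction, stays where left
- tall_tin: round red tobacco tin with a cream band and brass lid, 62 mm across, 85 mm tall, about 180 g, loose, standing in the swing of one of the doors or of both. Origin in the middle of its underside
- flat_tin: flat cream cigarillo tin with a blue panel, 100 x 68 x 15 mm; it stands in front of the doors but is so low that they pass over it. Loose, to be left alone. Origin in the middle of its underside
- cigar_box: closed cedar cigar box, 170 x 120 x 46 mm. Loose, to be left alone. Origin in the middle of its underside
- green_tin: big round green tin, 93 mm across, 122 mm tall. Loose, to be left alone. Origin in the middle of its underside
- ashtray: round white ceramic ashtray, 112 mm across, 30 mm tall. Loose, to be left alone. Origin in the middle of its underside
- pipe_stand: briar pipe on a small dark wooden stand, 115 x 52 mm (the stem overhangs to 80 mm from the origin along -x), 70 mm tall. Loose, to be left alone. Origin in the middle of its underside
- water_pipe: water pipe of green glass and brass, 110 mm across at the foot, 315 mm tall. Loose, to be left alone. Origin in the middle of its underside
- small_box: small blue and yellow box, 97 x 62 x 22 mm. Loose, to be left alone. Origin in the middle of its underside
Mind the look-alikes: they are no part of the job. Of the things like the tall_tin, leave any that is black, blue or pink; of the rest the smaller one is meant.

How it is judged (in metres and radians):
On the way:
1. the right-hand door is opened while the left-hand one is still shut (value of joint right_door above 0.6 rad and value of joint left_door below 0.1 rad), for 0.1 s.
At the end, for the whole second after the job is handed in: both doors stand open by more than 1.2 rad (69 degrees) and at rest, and the tall tin stands upright (within 0.1 rad) and still on the desk (value of joint each of right_door, left_door above 1.2 rad and not (velocity of joint right_door above 0.1 rad/s) and not (velocity of joint left_door above 0.1 rad/s) and angle between tall_tin's own z axis and vertical below 0.1 rad and height (world z) of tall_tin below 0.008 m and linear speed of tall_tin below 0.02 m/s); the robot touches nothing.
It fails at once if a door (or the cabinet) touches the tall tin (contact force between tall_tin and cabinet above 0.3 N).
It fails at once if the cabinet is forced: the fingers press on it, its doors or its brass with over 50 N (contact force between the fingers and cabinet above 50 N).
It fails at once if the tall tin is tipped over (angle between tall_tin's own z axis and vertical above 0.6 rad).
It fails at once if something else on the desk is moved by more than 25 mm (distance of any of flat_tin, cigar_box, green_tin, ashtray, pipe_stand, water_pipe, small_box from where it was at the start of the episode above 0.025 m).
It also fails if it takes over 67 s, if anything falls off the work surface, if the arm or the gripper's body presses on something with over 40 N, if the wrist force passes 120 N, or if a joint passes its speed limit or range.

ROBOT

A 6-joint arm with a two-finger parallel gripper is mounted at the origin on the work surface. World frame = base frame: x ahead of the robot, y to its left, z up, the work surface at z = 0. Lengths are in mm, angles in rad, forces in N, time in s.
With the tool pointing down it reaches from about 250 to 775 mm from the base axis. Payload 8.9 kg.
Tool frame: the origin (TCP) lies between the finger pads; the fingertips stand 11 mm ahead of it and the grasp point (between the pads) lies 8 mm behind it; z points along the fingers, y is the line along which they close (so a half turn about z gives the same grasp; the last joint's range is limited). The gripper opens to 85 mm and grips with 20 to 120 N. Pads are 22 mm wide; open, the fingers measure 114 mm over their backs; the gripper's body (76 mm by 85 mm) begins 54 mm behind the grasp point. The pads swing forward as they close: fully open they stand 13 mm farther back than shut.
Start: joints at [1.006, 0.291, -0.153, 1.127, 0, 1.431], TCP at [216.845, 478.123, 242.305] pointing down, gripper open.
Joint ranges: [-2.52, 2.52], [-0.91, 1.74], [-1.3, 1.37], [-1.96, 2.02], [-1.52, 1.47], [-3.14, 3.14]. Speed limits (rad/s): [2.22, 2.22, 2.79, 3.14, 3.14, 3.14].

INTERFACE

Orientations are given as [roll, pitch, yaw] about the fixed x, y, z axes, in that order (R = Rz(yaw) Ry(pitch) Rx(roll)).
In Python, from workcell import arm, cams, job gives the robot as it stands. The module is installed in compiled form; this text tells all that it offers.
- The arm moves only by the tool move_arm, never from a script. Its argument "targets" is a list of rows, each a list of 3 entries, a list of its own where there are three numbers: the opening, from 0 (shut) to 1 (fully open), then the shift along the tool's x, y, z in m, then the turn, a rotation vector about the tool's x, y, z in degrees. A call has 1 to 20 rows; each row shifts and turns the commanded pose from where the row before left it, along the tool's axes as they then stand; what a row does not reach is not made up. A row lasts 1/8 s, in which the tool goes at most 62.5 mm and 10.7 degrees, less where a joint would pass 70% of its speed; a pose out of reach is approached as far as the arm can. A call is refused whole if a number of a shift passes 0.0625 or a number of a turn 10.7, either way. A call with a gripper value outside its range is refused whole. The fingers move at their own pace and stop on an object; "grip_force" is the grip in N (left out, the last holds). Time passes only in rows, so rows that do not move let the fingers close. It gives the time, the measured TCP pose, the force, the opening and the grip force at its end, in the units of the state.
- arm.observe(): the state, without advancing time (a new reading comes with each control period).
- cams.get_image(name): name is "side" or "top" or "wrist"; returns a dict with "frame" (400x640x3 uint8, red, green, blue), "camera_matrix" (3x3 intrinsics, pixels), "k1" (the pictures are not rectified: a ray, as slopes to the right and down, at radius r is drawn at 1 + k1 r^2 times it, then the intrinsics apply), "view" (4x4, takes a point from world to camera coordinates); the wrist camera has in their place "hand_eye" (4x4, takes a point from camera to tool coordinates, whose origin is the TCP and whose axes are the flange's). Camera axes: x right, y up, looking along -z (the intrinsics and any distortion apply to the point x, -y, -z); pixel columns grow to the right and rows downward; lengths in mm; the calibration is good to about 2 mm. A picture is of the moment at which its call begins: read the wrist's pose just before it. There is no depth.
- job.sign_off(): hands the job in; it is judged then, once.
The state is a dict: "time": time; "qpos": joint angles; "dq": joint speeds; "joint_efforts": joint torques, N m; "tool_pos": TCP position; "tool_rot": TCP orientation; "wrist_force": force on the tool from outside, world axes, zero at the start; "ft_torque": the same for the moment, N m; "width": finger opening in mm; "gripper_force": force on a finger pad.
Only numpy, scipy, OpenCV 4.12 (cv2) and the standard library are available. Lean on these libraries where they do the work, as an engineer would, in place of code of your own. Each camera call takes 0.05 s, during which the arm holds its last target. There are 200 camera calls.

## Working session

There is one attempt and no reset: what is moved stays moved. The work goes in short steps, Python scripts to look and compute and a tool call to move; the robot and the scene stay as the last step left them, time stands still between calls to the robot, and variables do not carry over. Pictures are saved under pics/ and viewed, at most 10 in all, crops included, and the job is handed in when it is done.

Besides the shell and the picture viewer there is one more tool, called as name([rows], argument=value, ...), one row to a line, values as JSON. move_arm: Moves the arm, as the interface text tells. Its arguments: {"type":"object","properties":{"targets":{"type":"array","items":{"type":"array"}},"grip_force":{"type":"number"}},"required":["targets"]}

```bash
mkdir -p pics; cat > h.py <<'E'
import numpy as np, cv2, json
from workcell import arm, cams, job
from scipy.spatial.transform import Rotation as R
def snap(n,f):
    d=cams.get_image(n); cv2.imwrite('pics/'+f+'.png',d['frame'][:,:,::-1])
    np.savez('pics/'+f+'.npz',**{k:np.array(v) for k,v in d.items()}); return d
def load(f): return np.load('pics/'+f+'.npz')
def proj(d,P):
    P=np.atleast_2d(P).astype(float); V=d['view']; c=P@V[:3,:3].T+V[:3,3]
    s=np.c_[c[:,0]/-c[:,2],-c[:,1]/-c[:,2]]; s=s*(1+float(d['k1'])*(s**2).sum(1,keepdims=True))
    K=d['camera_matrix']; return s@K[:2,:2].T+K[:2,2]
def ray(d,px):
    K=d['camera_matrix']; s0=(np.atleast_2d(px).astype(float)-K[:2,2])@np.linalg.inv(K[:2,:2]).T; s=s0.copy()
    for _ in range(50): s=s0/(1+float(d['k1'])*(s**2).sum(1,keepdims=True))
    V=d['view']; r=np.c_[s[:,0],-s[:,1],-np.ones(len(s))]@V[:3,:3]
    return -V[:3,:3].T@V[:3,3], r
def atz(d,px,z):
    o,r=ray(d,px); return o+r*((z-o[2])/r[:,2:3])
E
python3 - <<'E'
from h import *
for n in('side','top'):
    d=snap(n,n+'0'); V=d['view']; print(n,(-V[:3,:3].T@V[:3,3]).round(),d['camera_matrix'].round(1).tolist(),d['k1'])
s=arm.observe(); print({k:np.round(v,3).tolist() for k,v in s.items()})
E
```

```text
side [1565.  142. 1187.] [[511.0, 0.0, 325.3], [0.0, 511.0, 202.0], [0.0, 0.0, 1.0]] -0.06193256086588142
top [ 309.   53. 1626.] [[437.6, 0.0, 317.4], [0.0, 437.6, 206.2], [0.0, 0.0, 1.0]] 0.019381356879050907
{'time': 0.1, 'qpos': [1.006, 0.291, -0.154, 1.127, -0.0, 1.432], 'dq': [-0.001, -0.003, 0.005, 0.003, -0.0, -0.001], 'joint_efforts': [0.002, -53.798, 33.192, 0.009, -0.0, 0.0], 'tool_pos': [216.634, 477.801, 241.799], 'tool_rot': [-3.14, -0.0, 2.716], 'wrist_force': [0.69, -0.391, -0.542], 'ft_torque': [0.028, -0.01, -0.005], 'gripper_force': 0.0, 'width': 85.233}
```

View pics/top0.png

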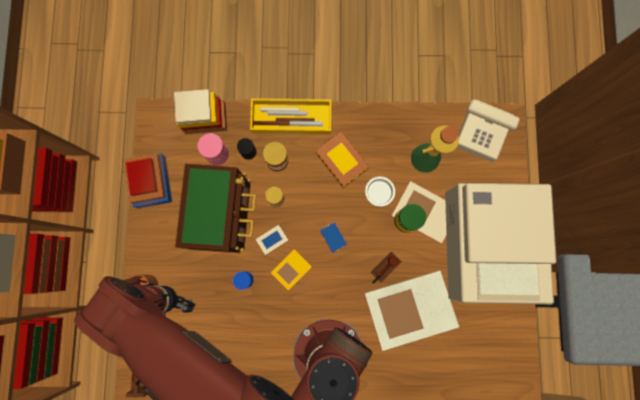

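View pics/side0.png

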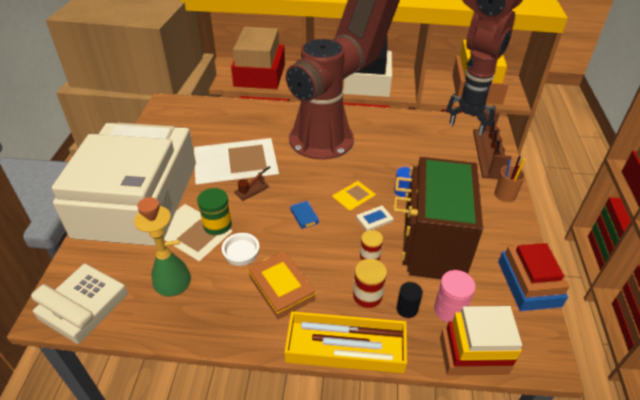

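```bash
python3 - <<'E'
from h import *
a=cv2.imread('pics/top0.png')[125:305,165:365]; b=cv2.imread('pics/side0.png')[145:315,320:490]
a=cv2.resize(a,None,fx=4,fy=4,interpolation=2)[:600]; 
b=cv2.resize(b,None,fx=3.5,fy=3.5,interpolation=2)
cv2.imwrite('pics/a.png',cv2.resize(cv2.imread('pics/top0.png')[125:275,165:365],None,fx=4,fy=4,interpolation=2)); cv2.imwrite('pics/b.png',b)
d=load('top0')
for n,p,z in [('tallred',(274.5,195.5),85),('bigred',(275.5,154),100),('blue',(243,280),85),('green',(410,216),122)]: print(n,atz(d,p,z).round())
E
```

```text
tallred [[559. 200.  85.]]
bigred [[707. 198. 100.]]
blue [[261. 301.  85.]]
green [[ 487. -275.  122.]]
```

View pics/a.png

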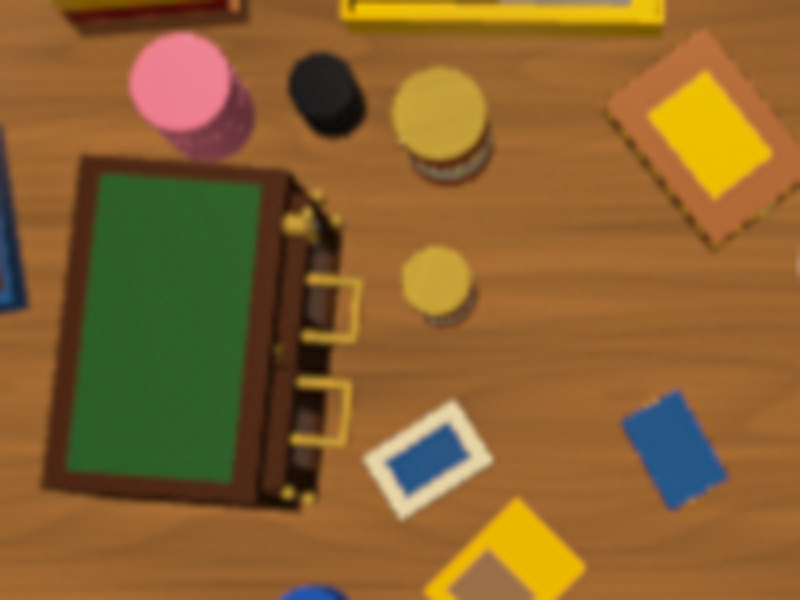

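View pics/b.png

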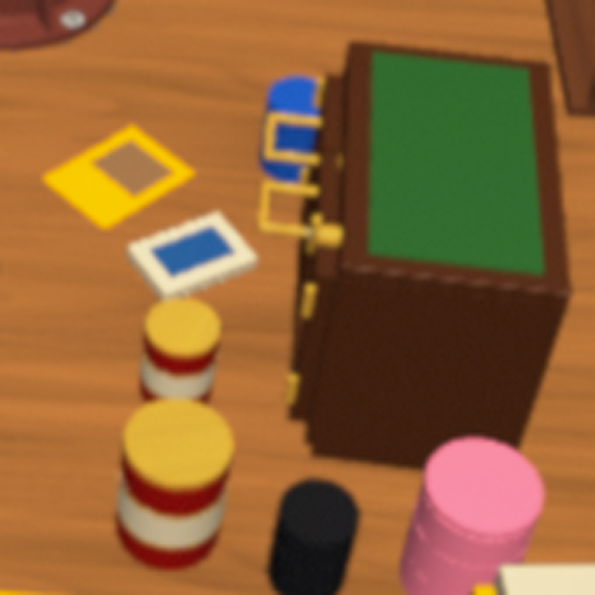

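```bash
cat >> h.py <<'E'
def cabw(q,c):
    c=np.atleast_2d(c).astype(float); a=q[2]; return c@np.array([[np.cos(a),np.sin(a),0],[-np.sin(a),np.cos(a),0],[0,0,1]])+[q[0],q[1],0]
E
python3 - <<'E'
from h import *
from scipy.optimize import least_squares
C=[(0,136,235),(170,136,235),(170,-136,235),(0,-136,235),(-58,-54,186),(-58,-6,186),(-58,32,186),(-58,80,186)]
T=np.array([(258,505),(42,490),(80,155),(288,175),(361,278),(355,342),(352,380),(345,445)])/4+[165,125]
S=np.array([(350,43),(548,65),(568,290),(345,268),(262,230),(265,183),(266,158),(270,116)])/3.5+[320,145]
t,s=load('top0'),load('side0')
f=lambda q:np.r_[proj(t,cabw(q,C))-T,proj(s,cabw(q,C))-S].ravel()
r=least_squares(f,[480,300,1.57],x_scale=[100,100,1],loss='soft_l1'); print(r.x,f(r.x).reshape(-1,2).round(1).tolist())
# tall tin, both views
def tin(q,h=85): return [*proj(t,[q[0],q[1],h])[0],*proj(s,[q[0],q[1],h])[0]]
m=np.r_[(437,281)/np.array(4)+[165,125],(183,327)/np.array(3.5)+[320,145]]
r2=least_squares(lambda q:np.array(tin(q))-m,[559,200]); print(r2.x,r2.fun.round(1))
q=r.x;a=q[2]; M=np.array([[np.cos(a),np.sin(a)],[-np.sin(a),np.cos(a)]])
tc=M@(r2.x-q[:2]); print('tin in cab',tc)
for n,p,z in [('big',(440,112),105),('flat',(428,459),15),('blueS',(675,450),22),('yel',(510,570),0),('cigar',(707,135),46)]:
    w=atz(t,np.array(p)/4+[165,125],z)[0]; print(n,w.round(),(M@(w[:2]-q[:2])).round())
w=atz(t,[243,280],85)[0];print('blue',w.round(),(M@(w[:2]-q[:2])).round())
# tin diam
print(np.linalg.norm(np.diff(atz(t,np.array([(402,281),(472,281)])/4+[165,125],85),axis=0)))
E
```

```text
[492.36689211 318.28406352   1.51539782] [[-0.9, -0.7], [-0.7, -0.5], [-0.9, -0.7], [-0.5, -2.2], [-1.0, 0.6], [-0.7, -1.1], [-1.0, 0.7], [-0.5, -1.0], [-1.5, -1.8], [-0.6, -1.9], [0.6, 0.4], [-1.7, -1.0], [-0.8, -1.3], [-0.8, 0.4], [-0.5, -1.4], [-0.8, -0.1]]
[562.97015129 203.5550254 ] [-0.8 -0.9 -0.6 -1. ]
tin in cab [-110.6437169   -76.84751333]
big [709. 200. 105.] [-106. -223.]
flat [405. 211.  15.] [-112.   81.]
blueS [416. -15.  22.] [-337.   58.]
yel [305. 135.   0.] [-193.  177.]
cigar [706. -42.  46.] [-348. -233.]
blue [261. 301.  85.] [-30. 230.]
62.344395083241395
```

```bash
cat >> h.py <<'E'
Q=[492.4,318.3,1.5154]
def Rt(yaw,tilt=0): return R.from_euler('xyz',[np.pi,0,yaw])*R.from_rotvec([0,np.radians(tilt),0])
def go(P,yaw,tilt=0,frm=None):
    """tool-frame shift (mm) and turn (deg) from now (or frm=(pos,R)) to P"""
    s=arm.observe(); p,r=frm or (np.array(s['tool_pos']),R.from_euler('xyz',s['tool_rot']))
    print('from',np.round(p,1),'shift',r.inv().apply(np.array(P)-p).round(1),'turn',np.degrees((r.inv()*Rt(yaw,tilt)).as_rotvec()).round(1)); return np.array(P),Rt(yaw,tilt)
def now(): s=arm.observe(); return {k:np.round(s[k],3).tolist() for k in('time','tool_pos','tool_rot','wrist_force','qpos','width','gripper_force')}
E
python3 - <<'E'
from h import *
s=arm.observe(); r0=R.from_euler('xyz',s['tool_rot'])
f=(np.array(s['tool_pos']),r0)
a,_=go([217,478,300],2.716,frm=f)
a,_=go([320,180,300],2.716,frm=(a,r0))
a,_=go([520,170,250],2.716,frm=(a,r0))
go([520,170,250],1.515,0,frm=(a,r0))
E
```

```text
from [216.6 477.8 241.8] shift [ -0.2   0.3 -58.2] turn [-0.1 -0.  -0. ]
from [217 478 300] shift [-2.169e+02 -2.289e+02  2.000e-01] turn [-0.1 -0.  -0. ]
from [320 180 300] shift [-186.3   73.6   49.9] turn [-0.1 -0.  -0. ]
from [520 170 250] shift [0. 0. 0.] turn [-0.1  0.  68.8]
```

move_arm([
  [1,[0,0,-0.03],[0,0,0]],
  [1,[0,0,-0.03],[0,0,0]],
  [1,[-0.027,-0.0286,0],[0,0,0]],
  [1,[-0.027,-0.0286,0],[0,0,0]],
  [1,[-0.027,-0.0286,0],[0,0,0]],
  [1,[-0.027,-0.0286,0],[0,0,0]],
  [1,[-0.027,-0.0286,0],[0,0,0]],
  [1,[-0.027,-0.0286,0],[0,0,0]],
  [1,[-0.027,-0.0286,0],[0,0,0]],
  [1,[-0.027,-0.0286,0],[0,0,0]],
  [1,[-0.031,0.0122,0.008],[0,0,0]],
  [1,[-0.031,0.0122,0.008],[0,0,0]],
  [1,[-0.031,0.0122,0.008],[0,0,0]],
  [1,[-0.031,0.0122,0.008],[0,0,0]],
  [1,[-0.031,0.0122,0.008],[0,0,0]],
  [1,[-0.031,0.0122,0.008],[0,0,0]],
  [1,[0,0,0],[0,0,8]],
  [1,[0,0,0],[0,0,8]],
  [1,[0,0,0],[0,0,8]],
  [1,[0,0,0],[0,0,8]],
])

```text
time: 2.6
tool_pos: [518.4, 170.3, 253.9]
tool_rot: [-3.141, -0.0, 2.153]
wrist_force: [0.6, 0.1, -0.5]
width: 85.7
gripper_force: 0.0
```

move_arm([
  [1,[0,0,0],[0,0,8]],
  [1,[0,0,0],[0,0,8]],
  [1,[0,0,0],[0,0,8]],
  [1,[0,0,0],[0,0,8]],
  [1,[0,0,0],[0,0,4.8]],
  [1,[0,0,0],[0,5,0]],
  [1,[0,0,0],[0,5,0]],
  [1,[0,0,0],[0,5,0]],
  [1,[0,0,0],[0,5,0]],
  [1,[0,0,0],[0,0,0]],
])

```text
time: 3.85
tool_pos: [518.4, 169.3, 253.6]
tool_rot: [-3.14, -0.348, 1.512]
wrist_force: [-0.6, 0.3, 0.3]
width: 85.4
gripper_force: 0.0
```

```bash
python3 - <<'E'
from h import *
print(now())
d=snap('wrist','w1'); print(d['hand_eye'].round(2).tolist(), d['camera_matrix'].round(1).tolist(), d['k1'])
s=arm.observe(); T=np.eye(4);T[:3,:3]=R.from_euler('xyz',s['tool_rot']).as_matrix();T[:3,3]=s['tool_pos']
v=np.linalg.inv(T@np.array(d['hand_eye']))
D=dict(camera_matrix=np.array(d['camera_matrix']),k1=d['k1'],view=v)
np.savez('pics/w1.npz',**D)
print('tin top centre px',proj(D,[563,203.5,85]),'pullR',proj(D,cabw(Q,[(-58,-54,186),(-58,-6,186),(-20.5,-92,245)])))
x=cabw(Q,[0,0,0])[0]
xc=np.array([np.cos(Q[2]),np.sin(Q[2]),0])
G=np.array([563,203.5,0]); tcp=G+xc*2.7
a=go([*tcp[:2],120],1.5154,20)
go([*tcp[:2],50.5],1.5154,20,frm=a)
E
```

```text
{'time': 3.85, 'tool_pos': [518.392, 169.256, 253.623], 'tool_rot': [-3.14, -0.348, 1.512], 'wrist_force': [-0.585, 0.311, 0.254], 'qpos': [-0.02, 0.276, -0.194, 1.089, 0.348, 1.611], 'width': 85.389, 'gripper_force': 0.0}
[[0.0, 0.95, 0.31, 76.9], [1.0, -0.0, 0.0, -0.32], [0.0, 0.31, -0.95, -131.05], [0.0, 0.0, 0.0, 1.0]] [[318.6, 0.0, 318.2], [0.0, 318.6, 202.3], [0.0, 0.0, 1.0]] -0.04809387505654628
tin top centre px [[361.70242215 205.38734863]] pullR [[347.60300135 125.1880256 ]
 [278.15527693 125.34622334]
 [430.15368556  23.1953716 ]]
from [518.6 169.7 253.9] shift [ -8.9  42.6 139.2] turn [-0.   0.1 -0.1]
from [563.1 206.2 120. ] shift [-23.8  -0.   65.3] turn [0. 0. 0.]
```

View pics/w1.png

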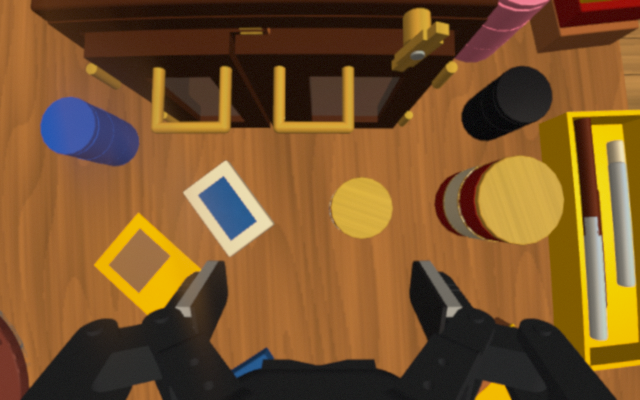

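```bash
python3 - <<'E'
from h import *
D=load('w1')
print(proj(D,cabw(Q,[(-23.5,-92,222),(-23.5,-92,245),(-23.5,-92,199),(0,-92,222),(-23.5,-69,222),(0,-136,235),(0,136,235)])).round(1).tolist())
E
```

```text
[[417.0, 50.9], [430.3, 28.7], [406.5, 68.5], [415.9, 13.2], [378.1, 50.6], [499.9, 1.0], [26.3, 8.5]]
```

move_arm([
  [1,[-0.003,0.014,0.035],[0,0,0]],
  [1,[-0.003,0.014,0.035],[0,0,0]],
  [1,[-0.003,0.014,0.035],[0,0,0]],
  [1,[0,0,0.034],[0,0,0]],
  [1,[-0.008,0,0.022],[0,0,0]],
  [1,[-0.008,0,0.022],[0,0,0]],
  [1,[-0.008,0,0.021],[0,0,0]],
  [1,[0,0,0],[0,0,0]],
])

```text
time: 4.9
tool_pos: [561.5, 207.3, 49.9]
tool_rot: [-3.138, -0.347, 1.515]
wrist_force: [-0.2, 0.3, -0.4]
width: 85.3
gripper_force: 0.0
```

move_arm([
  [0.5,[0,0,0],[0,0,0]],
  [0.5,[0,0,0],[0,0,0]],
  [0.5,[0,0,0],[0,0,0]],
  [0.5,[0,0,0],[0,0,0]],
  [0.5,[0,0,0],[0,0,0]],
  [0.5,[0,0,0],[0,0,0]],
], grip_force=25)

```text
time: 5.65
tool_pos: [563.6, 207.0, 52.5]
tool_rot: [3.14, -0.35, 1.516]
wrist_force: [0.3, 0.5, 6.2]
width: 61.6
gripper_force: 27.7
```

move_arm([
  [0.5,[0.004,0,-0.011],[0,0,0]],
  [0.5,[0.004,0,-0.011],[0,0,0]],
  [0.5,[-0.0188,0,-0.0068],[0,0,0]],
  [0.5,[-0.0188,0,-0.0068],[0,0,0]],
  [0.5,[-0.0188,0,-0.0068],[0,0,0]],
  [0.5,[-0.0188,0,-0.0068],[0,0,0]],
  [0.5,[-0.0188,0,-0.0068],[0,0,0]],
  [0.5,[-0.0188,0,-0.0068],[0,0,0]],
  [0.5,[0,0,0],[0,0,0]],
  [0.5,[-0.004,0,0.011],[0,0,0]],
  [0.5,[-0.002,0,0.006],[0,0,0]],
  [0.5,[0,0,0],[0,0,0]],
])

```text
time: 7.15
tool_pos: [555.3, 87.8, 55.6]
tool_rot: [-3.14, -0.349, 1.515]
wrist_force: [0.2, 0.2, -2.9]
width: 61.5
gripper_force: 28.2
```

```bash
python3 - <<'E'
from h import *
print(now()); snap('side','s2'); snap('top','t2')
a=cv2.imread('pics/s2.png')[130:300,270:470]
cv2.imwrite('pics/s2c.png',cv2.resize(a,None,fx=3.5,fy=3.5,interpolation=2))
E
```

```text
{'time': 7.15, 'tool_pos': [555.326, 87.789, 55.611], 'tool_rot': [-3.14, -0.349, 1.515], 'wrist_force': [0.182, 0.176, -2.907], 'qpos': [-0.168, 0.545, -0.356, 0.713, 0.347, 1.451], 'width': 61.549, 'gripper_force': 28.206}
```

View pics/s2c.png

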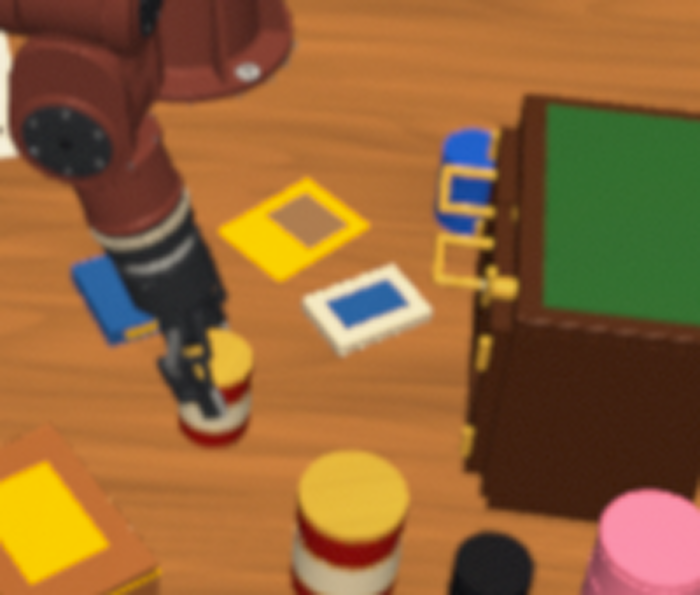

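move_arm([
  [0.5,[-0.0005,0,0.0015],[0,0,0]],
  [0.5,[-0.0004,0,0.001],[0,0,0]],
  [0.5,[0,0,0],[0,0,0]],
])

```text
time: 7.62
tool_pos: [556.1, 87.1, 53.8]
tool_rot: [-3.142, -0.349, 1.515]
wrist_force: [-0.0, -0.1, -2.9]
width: 61.4
gripper_force: 28.2
```

move_arm([
  [0.5,[-0.0004,0,0.001],[0,0,0]],
  [0.5,[-0.0002,0,0.0005],[0,0,0]],
  [0.5,[0,0,0],[0,0,0]],
])

```text
time: 8.0
tool_pos: [556.1, 87.1, 52.4]
tool_rot: [3.141, -0.349, 1.515]
wrist_force: [-1.9, -0.8, 2.0]
width: 61.4
gripper_force: 28.5
```

move_arm([
  [0.85,[0,0,0],[0,0,0]],
  [1,[0,0,0],[0,0,0]],
  [1,[0,0,0],[0,0,0]],
  [1,[0,0,0],[0,0,0]],
  [1,[0.005,0,-0.014],[0,0,0]],
  [1,[0.01,0,-0.028],[0,0,0]],
  [1,[0.01,0,-0.028],[0,0,0]],
  [1,[0.01,0,-0.028],[0,0,0]],
  [1,[0.01,0,-0.028],[0,0,0]],
  [1,[0.01,0,-0.028],[0,0,0]],
  [1,[0.01,0,-0.028],[0,0,0]],
  [1,[0.01,0,-0.028],[0,0,0]],
  [0,[0,0,0],[0,-8,0]],
  [0,[0,0,0],[0,-8,0]],
  [0,[0,0,0],[0,-4,0]],
  [0,[0,0,0],[0,0,0]],
  [0,[0,0,0],[0,0,0]],
  [0,[0,0,0],[0,0,0]],
])

```text
time: 10.25
tool_pos: [556.0, 85.1, 275.3]
tool_rot: [-3.141, -0.001, 1.514]
wrist_force: [-0.6, -0.2, -0.6]
width: 0.1
gripper_force: 0.0
```

```bash
python3 - <<'E'
from h import *
print(now()); snap('side','s3'); t=snap('top','t3')
print('tin in side at',proj(load('s3'),[553,84,85]),proj(load('t3'),[553,84,85]))
# button: closed fingers, tool yaw 1.515 (closing along y_c); tip z=232 -> tcp 243
a=cabw(Q,[-25,-92+45,300])[0]; b=cabw(Q,[-25,-92+45,243])[0]; c=cabw(Q,[-25,-92-8,243])[0]
f=go(a,1.5154); f=go(b,1.5154,frm=f); f=go(c,1.5154,frm=f)
E
```

```text
{'time': 10.25, 'tool_pos': [555.974, 85.084, 275.259], 'tool_rot': [-3.141, -0.001, 1.514], 'wrist_force': [-0.581, -0.229, -0.601], 'qpos': [0.021, 0.348, 0.015, 1.238, 0.001, 1.649], 'width': 0.069, 'gripper_force': 0.0}
tin in side at [[330.91609531 231.735143  ]] [[306.90548057 197.51851561]]
from [556.   85.1 275.2] shift [204.3 -29.8 -24.7] turn [-0.  -0.  -0.1]
from [537.9 290.7 300. ] shift [ 0. -0. 57.] turn [0. 0. 0.]
from [537.9 290.7 243. ] shift [-0. 53.  0.] turn [0. 0. 0.]
```

move_arm([
  [0,[0,0,-0.025],[0,0,0]],
  [0,[0.034,-0.005,0],[0,0,0]],
  [0,[0.034,-0.005,0],[0,0,0]],
  [0,[0.034,-0.005,0],[0,0,0]],
  [0,[0.034,-0.005,0],[0,0,0]],
  [0,[0.034,-0.005,0],[0,0,0]],
  [0,[0.034,-0.005,0],[0,0,0]],
  [0,[0,0,0.03],[0,0,0]],
  [0,[0,0,0.02],[0,0,0]],
  [0,[0,0,0.007],[0,0,0]],
  [0,[0,0,0],[0,0,0]],
])

```text
time: 11.72
tool_pos: [537.5, 290.8, 243.2]
tool_rot: [-3.141, -0.0, 1.514]
wrist_force: [-1.1, -0.3, 0.0]
width: -0.0
gripper_force: 0.0
```

```bash
cat >> h.py <<'E'
def wsnap(f):
    s=arm.observe(); d=snap('wrist',f); T=np.eye(4);T[:3,:3]=R.from_euler('xyz',s['tool_rot']).as_matrix();T[:3,3]=s['tool_pos']
    D=dict(camera_matrix=np.array(d['camera_matrix']),k1=d['k1'],view=np.linalg.inv(T@np.array(d['hand_eye'])))
    np.savez('pics/'+f+'.npz',**D); return D
E
python3 - <<'E'
from h import *
print(now()); D=wsnap('w4')
c=cabw(Q,[-25,-47,243])[0]; go(c,1.5154)
print(proj(D,cabw(Q,[(-23.5,-92,222),(-23.5,-92,245),(-23.5,-100,243.6),(-23.5,-69,222),(0,-136,235)])).round().tolist())
E
```

```text
{'time': 11.725, 'tool_pos': [537.526, 290.813, 243.235], 'tool_rot': [-3.141, -0.0, 1.514], 'wrist_force': [-1.122, -0.265, 0.01], 'qpos': [0.376, 0.457, 0.098, 1.211, 0.0, 2.003], 'width': -0.039, 'gripper_force': 0.0}
from [537.8 290.9 243.8] shift [-0.2  0.2  0.8] turn [ 0.  -0.  -0.1]
[[405.0, 251.0], [418.0, 273.0], [434.0, 272.0], [362.0, 251.0], [508.0, 218.0]]
```

View pics/w4.png

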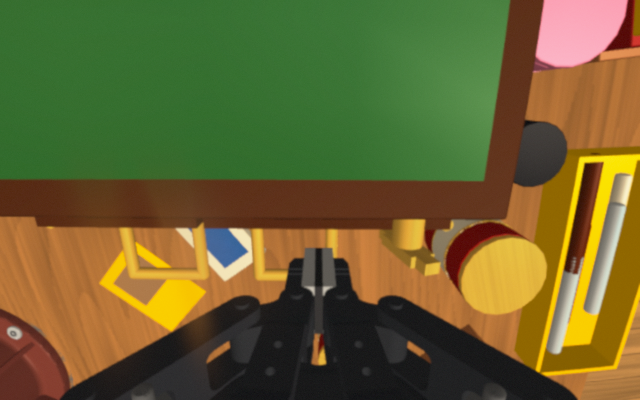

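move_arm([
  [0,[0,0.012,0],[0,0,0]],
  [0,[0,0.012,0],[0,0,0]],
  [0,[0,0.008,0],[0,0,0]],
  [0,[0,0.006,0],[0,0,0]],
  [0,[0,0.006,0],[0,0,0]],
  [0,[0,0.006,0],[0,0,0]],
  [0,[0,0.006,0],[0,0,0]],
  [0,[0,0.004,0],[0,0,0]],
  [0,[0,0,0],[0,0,0]],
])

```text
time: 12.9
tool_pos: [597.9, 287.8, 243.1]
tool_rot: [3.141, -0.0, 1.515]
wrist_force: [0.6, -0.5, 1.2]
width: -0.0
gripper_force: 0.4
```

move_arm([
  [0,[0,0,-0.03],[0,0,0]],
  [0,[0,0,-0.03],[0,0,0]],
  [0,[-0.03,-0.02,-0.02],[0,0,0]],
  [0,[-0.02,-0.02,0],[0,0,0]],
  [0,[-0.02,-0.02,0],[0,0,0]],
  [0,[0,0,0],[0,0,0]],
])

```text
time: 13.65
tool_pos: [532.6, 220.4, 324.0]
tool_rot: [3.141, -0.0, 1.514]
wrist_force: [0.4, 0.4, -0.3]
width: 0.1
gripper_force: 0.0
```

```bash
python3 - <<'E'
from h import *
print(now()); D=wsnap('w5'); t=snap('top','t5')
im=cv2.imread('pics/w5.png')
p=proj(D,cabw(Q,[(-23.5,-92,222)]))[0].astype(int); x0=max(0,p[0]-100);y0=max(0,p[1]-80); print(p,x0,y0)
a=cv2.resize(im[y0:y0+150,x0:x0+200],None,fx=2.6,fy=2.6)
b=cv2.resize(cv2.imread('pics/t5.png')[160:260,220:330],None,fx=2.3,fy=2.3)
c=np.zeros((a.shape[0],a.shape[1]+b.shape[1],3),np.uint8); c[:,:a.shape[1]]=a; c[:b.shape[0],a.shape[1]:]=b
cv2.imwrite('pics/c5.png',c); print(c.shape)
E
```

```text
{'time': 13.65, 'tool_pos': [532.56, 220.402, 323.967], 'tool_rot': [3.141, -0.0, 1.514], 'wrist_force': [0.416, 0.357, -0.27], 'qpos': [0.266, 0.365, 0.165, 1.371, -0.0, 1.893], 'width': 0.111, 'gripper_force': 0.0}
[385 108] 285 28
(390, 773, 3)
```

View pics/c5.png

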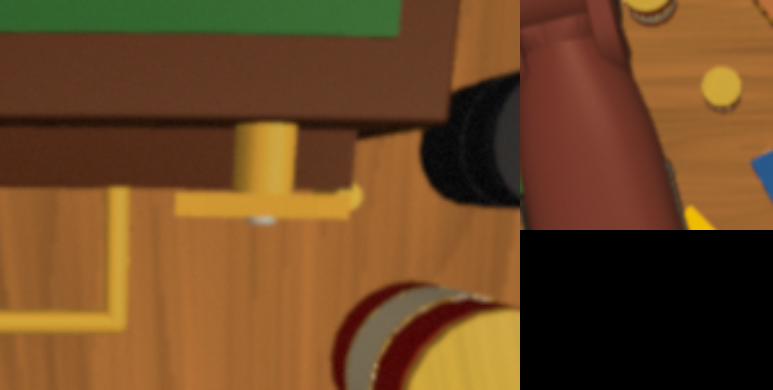

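move_arm([
  [0.26,[0,0,0],[0,0,-9]],
  [0.26,[0,0,0],[0,0,-9]],
  [0.26,[0,0,0],[0,0,-9]],
  [0.26,[0,0,0],[0,0,-9]],
  [0.26,[0,0,0],[0,0,-9]],
  [0.26,[0,0,0],[0,0,-9]],
  [0.26,[0,0,0],[0,0,-9]],
  [0.26,[0,0,0],[0,0,-9]],
  [0.26,[0,0,0],[0,0,-9]],
  [0.26,[0,0,0],[0,0,-9]],
  [0.26,[0,0,0],[0,0,0]],
])

```text
time: 15.12
tool_pos: [534.1, 221.8, 322.8]
tool_rot: [3.142, -0.0, 3.085]
wrist_force: [-0.2, -0.2, -0.2]
width: 22.3
gripper_force: 0.0
```

```bash
python3 - <<'E'
from h import *
print(now())
f=go(cabw(Q,[-58,-30,215])[0],3.0862); f=go(cabw(Q,[-58,-30,181])[0],3.0862,frm=f)
# arc increments per row, right door: n rows of dth
def arc(hy,sg,py,th,n):
    P=[]
    for k in range(n+1):
        t=th*k/n; P.append(((-16-py*np.sin(t)-42*np.cos(t)), hy-sg*(-py*np.cos(t)+42*np.sin(t)) if sg<0 else 0))
    return P
h=np.array([-16,-122.]); th=np.radians(8)
# pull in cab: start, after one 8 deg turn (ccw)
s=np.array([-58,-30.]); rot=lambda a:np.array([[np.cos(a),-np.sin(a)],[np.sin(a),np.cos(a)]])
e=h+rot(th)@(s-h); d=e-s; print('R step: tool x(+yc)',d[1],'tool y(+xc)',d[0], 'end 10 rows',h+rot(10*th)@(s-h))
h=np.array([-16,122.]); s=np.array([-58,56.]); e=h+rot(-th)@(s-h); d=e-s; print('L step',d[1],d[0])
E
```

```text
{'time': 15.125, 'tool_pos': [534.09, 221.789, 322.791], 'tool_rot': [3.142, -0.0, 3.085], 'wrist_force': [-0.244, -0.161, -0.228], 'qpos': [0.267, 0.37, 0.169, 1.371, 0.0, 0.324], 'width': 22.259, 'gripper_force': 0.0}
from [534.1 221.8 322.8] shift [ 17.   36.  107.8] turn [ 0.  -0.  -0.1]
from [519.1 258.7 215. ] shift [ 0. -0. 34.] turn [0. 0. 0.]
R step: tool x(+yc) -6.74060791609827 tool y(+xc) -12.395184175471968 end 10 rows [-113.89553674 -147.38629328]
L step 6.4875777033791024 -8.776683550510285
```

move_arm([
  [0.26,[0.006,0.012,0.036],[0,0,0]],
  [0.26,[0.006,0.012,0.036],[0,0,0]],
  [0.26,[0.005,0.012,0.036],[0,0,0]],
  [0.26,[0,0,0],[0,0,0]],
  [0.26,[0,0,0.012],[0,0,0]],
  [0.26,[0,0,0.012],[0,0,0]],
  [0.26,[0,0,0.01],[0,0,0]],
  [0.26,[0,0,0],[0,0,0]],
])

```text
time: 16.12
tool_pos: [518.2, 257.7, 180.5]
tool_rot: [-3.141, -0.001, 3.085]
wrist_force: [0.1, 0.1, 0.2]
width: 22.1
gripper_force: 0.0
```

move_arm([
  [0.26,[0,-0.004,0],[0,0,0]],
  [0.26,[0,-0.003,0],[0,0,0]],
  [0.26,[-0.0077,-0.0123,0],[0,0,-8]],
  [0.26,[-0.0077,-0.0123,0],[0,0,-8]],
  [0.26,[-0.0077,-0.0123,0],[0,0,-8]],
  [0.26,[0,0,0],[0,0,0]],
])

```text
time: 16.88
tool_pos: [544.8, 215.9, 181.5]
tool_rot: [-3.141, 0.001, -2.781]
wrist_force: [0.5, 0.2, -0.6]
width: 21.6
gripper_force: 0.0
```

```bash
python3 - <<'E'
from h import *
print(now())
a=np.radians(24);h=np.array([-16,-122.]);c=h+np.array([[np.cos(a),-np.sin(a)],[np.sin(a),np.cos(a)]])@np.array([-49,92.])
go(cabw(Q,[*c,181])[0],3.0862+a)
E
```

```text
{'time': 16.875, 'tool_pos': [544.754, 215.857, 181.451], 'tool_rot': [-3.141, 0.001, -2.781], 'wrist_force': [0.46, 0.163, -0.59], 'qpos': [0.253, 0.443, -0.09, 1.037, -0.0, -0.108], 'width': 21.587, 'gripper_force': 0.0}
from [544.8 215.9 181.5] shift [-0.4  1.1  0.5] turn [-0.   0.  -0.2]
```

move_arm([
  [0.26,[-0.0077,-0.0123,0],[0,0,-8]],
  [0.26,[-0.0077,-0.0123,0],[0,0,-8]],
  [0.26,[-0.0077,-0.0123,0],[0,0,-8]],
  [0.26,[-0.0077,-0.0123,0],[0,0,-8]],
  [0.26,[-0.0077,-0.0123,0],[0,0,-8]],
  [0.26,[-0.0077,-0.0123,0],[0,0,-8]],
  [0.26,[-0.0077,-0.0123,0],[0,0,-8]],
  [0.26,[0,0,0],[0,0,0]],
  [0.26,[0,0,0],[0,0,0]],
])

```text
time: 18.0
tool_pos: [638.6, 194.5, 181.1]
tool_rot: [3.141, -0.0, -1.805]
wrist_force: [0.3, 1.0, 0.2]
width: 22.4
gripper_force: 0.0
```

```bash
python3 - <<'E'
from h import *
print(now())
a=np.radians(80);h=np.array([-16,-122.]);c=h+np.array([[np.cos(a),-np.sin(a)],[np.sin(a),np.cos(a)]])@np.array([-49,92.])
go(cabw(Q,[*c,181])[0],3.0862+a)
E
```

```text
{'time': 18.0, 'tool_pos': [638.568, 194.487, 181.143], 'tool_rot': [3.141, -0.0, -1.805], 'wrist_force': [0.301, 1.038, 0.199], 'qpos': [0.186, 0.6, 0.174, 1.145, 0.0, -1.15], 'width': 22.426, 'gripper_force': 0.0}
from [638.6 194.5 181.1] shift [-0.7 -1.4  0.1] turn [ 0.  -0.  -0.3]
```

move_arm([
  [0.26,[0,0.005,0],[0,0,0]],
  [0.26,[0,0,-0.02],[0,0,0]],
  [0.26,[0,0,-0.03],[0,0,0]],
  [0.26,[0,0,-0.04],[0,0,0]],
  [0,[0,0,0],[0,0,8]],
  [0,[0,0,0],[0,0,8]],
  [0,[0,0,0],[0,0,8]],
  [0,[0,0,0],[0,0,8]],
  [0,[0,0,0],[0,0,8]],
  [0,[0,0,0],[0,0,8]],
  [0,[0,0,0],[0,0,8]],
  [0,[0,0,0],[0,0,8]],
  [0,[0,0,0],[0,0,8]],
  [0,[0,0,0],[0,0,8]],
  [0,[0,0,0],[0,0,0]],
])

```text
time: 19.88
tool_pos: [633.8, 195.5, 271.4]
tool_rot: [3.142, -0.0, 3.086]
wrist_force: [-0.1, 0.8, 0.2]
width: 0.0
gripper_force: 0.0
```

```bash
python3 - <<'E'
from h import *
print(now())
f=go(cabw(Q,[-15,9,270])[0],3.0862); f=go(cabw(Q,[-15,9,210])[0],3.0862,frm=f)
E
```

```text
{'time': 19.875, 'tool_pos': [633.811, 195.517, 271.401], 'tool_rot': [3.142, -0.0, 3.086], 'wrist_force': [-0.1, 0.761, 0.192], 'qpos': [0.189, 0.558, 0.337, 1.349, 0.0, 0.245], 'width': 0.049, 'gripper_force': 0.0}
from [633.8 195.5 271.4] shift [157.1  99.7   1.4] turn [ 0. -0. -0.]
from [482.6 303.8 270. ] shift [ 0. -0. 60.] turn [0. 0. 0.]
```

move_arm([
  [0,[0,0,0],[0,0,9]],
  [0,[0,0,0],[0,0,9]],
  [0,[0,0,0],[0,0,9]],
  [0,[0,0,0],[0,0,9]],
  [0,[0,0,0],[0,0,9]],
  [0,[0,0,0],[0,0,9]],
  [0,[0,0,0],[0,0,9]],
  [0,[0,0,0],[0,0,9]],
  [0,[0,0,0],[0,0,9]],
  [0,[0,0,0],[0,0,9]],
  [0,[0,0,0],[0,0,0]],
])

```text
time: 21.25
tool_pos: [634.1, 195.5, 271.3]
tool_rot: [-3.142, 0.0, 1.518]
wrist_force: [-0.2, -0.1, 0.9]
width: 0.0
gripper_force: 0.0
```

```bash
python3 - <<'E'
from h import *
print(now())
f=go(cabw(Q,[-16,7,270])[0],1.5154); f=go(cabw(Q,[-16,7,210])[0],1.5154,frm=f)
E
```

```text
{'time': 21.25, 'tool_pos': [634.059, 195.475, 271.286], 'tool_rot': [-3.142, 0.0, 1.518], 'wrist_force': [-0.152, -0.064, 0.888], 'qpos': [0.189, 0.559, 0.337, 1.349, -0.0, 1.812], 'width': 0.019, 'gripper_force': 0.0}
from [634.1 195.5 271.3] shift [  99.2 -155.     1.3] turn [-0.   0.   0.2]
from [484.5 302.7 270. ] shift [ 0. -0. 60.] turn [0. 0. 0.]
```

move_arm([
  [0,[0.02,-0.031,0],[0,0,0]],
  [0,[0.02,-0.031,0],[0,0,0]],
  [0,[0.02,-0.031,0],[0,0,0]],
  [0,[0.02,-0.031,0],[0,0,0]],
  [0,[0.019,-0.031,0],[0,0,0]],
  [0,[0,0,0],[0,0,0]],
  [0,[0,0,0],[0,0,0]],
])

```text
time: 22.12
tool_pos: [485.4, 302.8, 271.4]
tool_rot: [3.141, -0.0, 1.518]
wrist_force: [-0.7, 0.0, -0.7]
width: -0.4
gripper_force: 0.0
```

```bash
python3 - <<'E'
from h import *
print(now()); D=wsnap('w6'); snap('side','s6')
go(cabw(Q,[-16,7,213])[0],1.5154)
im=cv2.imread('pics/w6.png')
for c in [(-12.5,4,192),(-12.5,16,192),(-1,4,192),(-16,24,207)]:
    p=proj(D,cabw(Q,[c]))[0]; print(c,p.round(1)); 
cv2.imwrite('pics/c6.png',cv2.resize(im[170:330,210:430],None,fx=3.6,fy=3.6,interpolation=2))
E
```

```text
{'time': 22.125, 'tool_pos': [485.432, 302.831, 271.397], 'tool_rot': [3.141, -0.0, 1.518], 'wrist_force': [-0.652, 0.03, -0.735], 'qpos': [0.43, 0.368, 0.034, 1.236, -0.0, 2.054], 'width': -0.449, 'gripper_force': 0.0}
from [485.8 302.4 271.1] shift [ 0.2 -1.3 58.1] turn [0. 0. 0.]
(-12.5, 4, 192) [322.1 211. ]
(-12.5, 16, 192) [304.9 211. ]
(-1, 4, 192) [322.2 195.2]
(-16, 24, 207) [291.9 223.5]
```

View pics/c6.png

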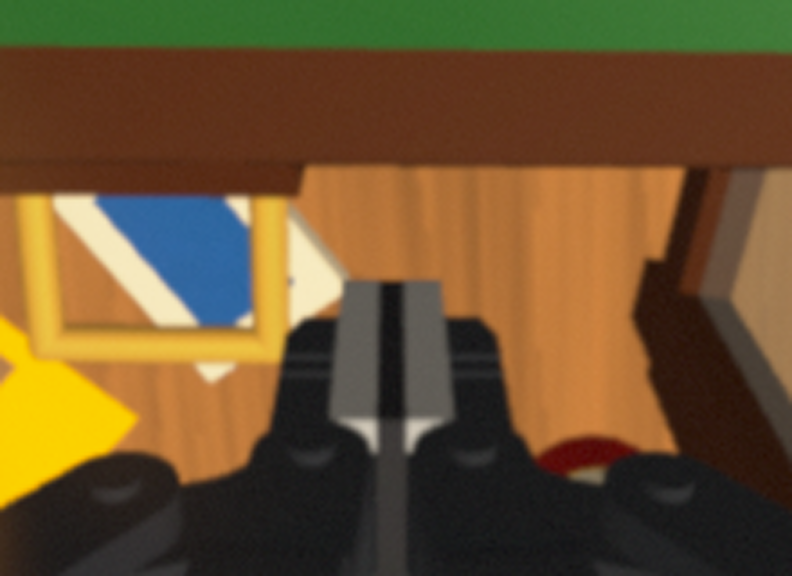

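move_arm([
  [0,[0,0,0.02],[0,0,0]],
  [0,[0,0,0.02],[0,0,0]],
  [0,[0,0,0.01],[0,0,0]],
  [0,[0,0,0.008],[0,0,0]],
  [0,[0,0,0],[0,0,0]],
])

```text
time: 22.85
tool_pos: [485.2, 302.7, 212.9]
tool_rot: [-3.141, 0.0, 1.515]
wrist_force: [0.3, 0.0, -0.5]
width: -0.1
gripper_force: 0.0
```

move_arm([
  [0,[0,0,0.005],[0,0,0]],
  [0,[0,0,0.004],[0,0,0]],
  [0,[0,0,0.003],[0,0,0]],
  [0,[0,0,0],[0,0,0]],
])

```text
time: 23.35
tool_pos: [485.1, 302.9, 201.1]
tool_rot: [-3.142, 0.0, 1.515]
wrist_force: [-0.3, -1.0, -0.2]
width: 0.3
gripper_force: 0.0
```

move_arm([
  [0,[0,0,0.003],[0,0,0]],
  [0,[0,0,0],[0,0,0]],
])

```text
time: 23.6
tool_pos: [485.1, 302.9, 198.0]
tool_rot: [-3.142, 0.0, 1.515]
wrist_force: [-0.3, -1.1, -1.2]
width: 0.5
gripper_force: 0.0
```

move_arm([
  [0,[0,0,0.003],[0,0,0]],
  [0,[0,0,0],[0,0,0]],
])

```text
time: 23.85
tool_pos: [485.1, 302.9, 195.0]
tool_rot: [-3.141, 0.0, 1.515]
wrist_force: [0.4, 0.1, 0.2]
width: 0.2
gripper_force: 0.0
```

```bash
python3 - <<'E'
from h import *
F=[];P=[]
for k in range(8):
    cams.get_image('side'); s=arm.observe(); F.append(np.r_[s['wrist_force'],s['ft_torque']]); P.append(s['tool_pos'])
print(np.mean(F,0).round(2),np.std(F,0).round(2),np.mean(P,0).round(2),s['time'])
E
```

```text
[-0.15  0.28 -0.03  0.03 -0.01  0.01] [0.35 0.54 0.35 0.02 0.03 0.04] [485.05 302.9  195.09] 24.25
```

move_arm([
  [0,[0,0,0.002],[0,0,0]],
  [0,[0,0,0.002],[0,0,0]],
  [0,[0,0,0.001],[0,0,0]],
])

```text
time: 24.62
tool_pos: [485.2, 303.0, 190.1]
tool_rot: [3.141, -0.0, 1.515]
wrist_force: [1.0, 0.1, 1.4]
width: -0.1
gripper_force: 0.9
```

move_arm([
  [0,[0,0,0.001],[0,0,0]],
  [0,[0,0,0],[0,0,0]],
])

```text
time: 24.88
tool_pos: [485.1, 302.9, 189.1]
tool_rot: [-3.142, 0.0, 1.515]
wrist_force: [0.5, 0.3, 1.5]
width: -0.2
gripper_force: 0.3
```

move_arm([
  [0,[0,0,0.001],[0,0,0]],
  [0,[0,0,0],[0,0,0]],
])

```text
time: 25.12
tool_pos: [485.3, 303.0, 188.8]
tool_rot: [3.141, -0.0, 1.515]
wrist_force: [-0.6, -0.8, 6.5]
width: -0.3
gripper_force: 3.3
```

move_arm([
  [0,[0,0,-0.01],[0,0,0]],
  [0,[0,0,-0.03],[0,0,0]],
  [0,[0,0,-0.03],[0,0,0]],
  [0,[-0.02,-0.02,-0.01],[0,0,0]],
  [0,[-0.022,-0.03,0],[0,0,0]],
  [0.26,[0,0,0],[0,0,-9]],
  [0.26,[0,0,0],[0,0,-9]],
  [0.26,[0,0,0],[0,0,-9]],
  [0.26,[0,0,0],[0,0,-9]],
  [0.26,[0,0,0],[0,0,-9]],
  [0.26,[0,0,0],[0,0,-9]],
  [0.26,[0,0,0],[0,0,-9]],
  [0.26,[0,0,0],[0,0,-9]],
  [0.26,[0,0,0],[0,0,-9]],
  [0.26,[0,0,0],[0,0,-9]],
  [0.26,[0,0,0],[0,0,0]],
])

```text
time: 27.12
tool_pos: [432.8, 263.7, 268.4]
tool_rot: [-3.142, -0.0, 3.085]
wrist_force: [0.3, -0.2, -0.3]
width: 22.1
gripper_force: 0.0
```

```bash
python3 - <<'E'
from h import *
print(now())
f=go(cabw(Q,[-58,56,210])[0],3.0862)
E
```

```text
{'time': 27.125, 'tool_pos': [432.776, 263.749, 268.429], 'tool_rot': [-3.142, -0.0, 3.085], 'wrist_force': [0.292, -0.16, -0.327], 'qpos': [0.403, 0.243, -0.149, 1.179, -0.0, 0.46], 'width': 22.121, 'gripper_force': 0.0}
from [432.8 263.7 268.4] shift [-0.5 -0.2 58.4] turn [-0.  -0.  -0.1]
```

move_arm([
  [0.26,[0,0,0.03],[0,0,0]],
  [0.26,[0,0,0.03],[0,0,0]],
  [0.26,[0,0,0.015],[0,0,0]],
  [0.26,[0,0,0.012],[0,0,0]],
  [0.26,[0,0,0],[0,0,0]],
  [0.26,[0,-0.004,0],[0,0,0]],
  [0.26,[0,-0.003,0],[0,0,0]],
  [0.26,[0.0075,-0.0087,0],[0,0,8]],
  [0.26,[0,0,0],[0,0,0]],
])

```text
time: 28.25
tool_pos: [424.4, 248.2, 181.7]
tool_rot: [3.141, 0.0, 2.946]
wrist_force: [0.1, -0.2, 0.3]
width: 22.5
gripper_force: 0.0
```

Low force: the left door moves freely. Carrying on with the arc.

move_arm([
  [0.26,[0.0075,-0.0087,0],[0,0,8]],
  [0.26,[0.0075,-0.0087,0],[0,0,8]],
  [0.26,[0.0075,-0.0087,0],[0,0,8]],
  [0.26,[0.0075,-0.0087,0],[0,0,8]],
  [0.26,[0.0075,-0.0087,0],[0,0,8]],
  [0.26,[0.0075,-0.0087,0],[0,0,8]],
  [0.26,[0.0075,-0.0087,0],[0,0,8]],
  [0.26,[0.0075,-0.0087,0],[0,0,8]],
  [0.26,[0.0075,-0.0087,0],[0,0,8]],
  [0.26,[0.0038,-0.0045,0],[0,0,4]],
  [0.26,[0,0,0],[0,0,0]],
  [0.26,[0,0,0],[0,0,0]],
])

```text
time: 29.75
tool_pos: [323.6, 241.6, 181.3]
tool_rot: [3.141, -0.0, 1.623]
wrist_force: [0.2, -1.0, 0.0]
width: 22.0
gripper_force: 0.0
```

move_arm([
  [0.26,[0,0.005,0],[0,0,0]],
  [0.26,[0,0,-0.02],[0,0,0]],
  [0.26,[0,0,-0.03],[0,0,0]],
  [0.26,[0,0,-0.04],[0,0,0]],
  [0.26,[0,0,-0.04],[0,0,0]],
  [0.26,[0,0,0],[0,0,0]],
])

```text
time: 30.5
tool_pos: [330.1, 242.4, 313.6]
tool_rot: [3.137, -0.002, 1.62]
wrist_force: [0.1, 0.1, -0.1]
width: 22.1
gripper_force: 0.0
```

```bash
python3 - <<'E'
from h import *
print(now()); snap('side','s7'); snap('top','t7')
a=cv2.imread('pics/s7.png')[120:320,280:500]; b=cv2.imread('pics/t7.png')[130:300,165:330]
a=cv2.resize(a,None,fx=2.0,fy=2.0); b=cv2.resize(b,(int(165*400/170),400))
cv2.imwrite('pics/c7.png',np.hstack([cv2.resize(a,(410,400)),b]))
E
```

```text
{'time': 30.5, 'tool_pos': [330.148, 242.413, 313.643], 'tool_rot': [3.137, -0.002, 1.62], 'wrist_force': [0.063, 0.068, -0.057], 'qpos': [0.454, 0.031, -0.281, 1.254, -0.0, 1.976], 'width': 22.127, 'gripper_force': 0.0}
```

View pics/c7.png

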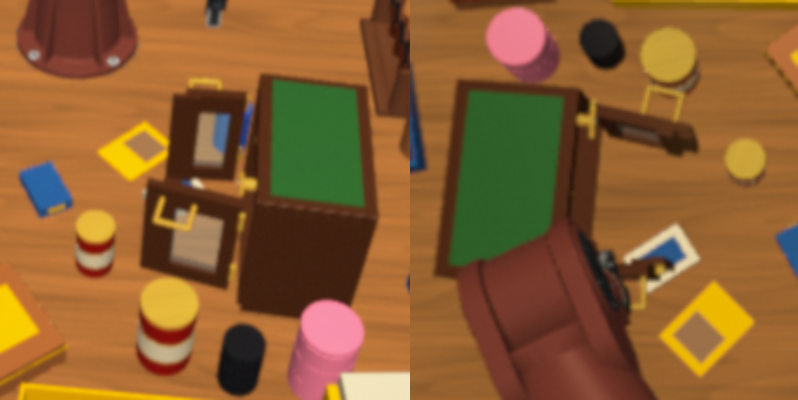

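```bash
python3 - <<'E'
from h import *
t=load('t7')
for th in (1.1,1.2,1.3,1.4,1.5):
    r=np.array([[np.cos(th),-np.sin(th)],[np.sin(th),np.cos(th)]]); P=[]
    for l,o in ((68,-42),(116,-42),(142,0)): c=np.array([-16,-122])+r@np.array([o,l]); P.append([*c,186 if o else 207])
    p=proj(t,cabw(Q,P)); print(th,((p-[165,130])*2.353+[410,0]).round().tolist())
E
```

```text
1.1 [[651.0, 103.0], [680.0, 120.0], [679.0, 152.0]]
1.2 [[651.0, 98.0], [681.0, 112.0], [683.0, 143.0]]
1.3 [[650.0, 92.0], [681.0, 103.0], [687.0, 134.0]]
1.4 [[648.0, 87.0], [681.0, 95.0], [690.0, 125.0]]
1.5 [[646.0, 82.0], [680.0, 87.0], [692.0, 115.0]]
```

```bash
python3 -c "
from h import *
print(job.sign_off())"
```

```text
the job is handed in; nothing more can be done
None
```

I handed the job in at about 31 s: the tall tin stands upright on the desk clear of the doors, the button is off, the right door was opened first, the bolt is fully down, and both doors are wide open (right about 1.4 rad from the last picture, left about 1.4 rad going by how far the arm swung it); no force reading went over about 7 N, and the sign-off gave no verdict.

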